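# Couple the greaser to the chuck nipple

## Task

Take the grease coupler out of its stand, dip its mouth into the felt-lined wiping cup, then press it squarely onto the tilted grease nipple on the chuck's rim, past the snap, until it is fully home. Finish while still gripping the coupler and holding it pressed home against the nipple's spring: do not let go. Do not knock the wiping cup over, and leave the other things on the bench where they are.

Things in the scene. Friction and masses are not known exactly. Their poses are not given: they have to be found in the camera images.
- coupler: Hand-held grease coupler, 120 mm long, about 0.28 kg, loose, at the start upright, mouth down, in the stand. Origin at the centre of its open mouth, z along its axis from mouth to cap. From the mouth: steel snout 26 mm diameter to 45 mm; collar 40 mm diameter to 49 mm, resting on the stand; black square grip 30 x 30 mm (faces square to its x and y) to 105 mm; round cap to 120 mm
- mouth (a point): Centre of the coupler's open mouth (same point as its origin). The bore: a lip 4 mm deep of 14.4 mm inner diameter, behind it a chamber of 20 mm diameter ending in a flat ceiling 30 mm from the mouth
- grip (a point): point on the coupler's axis to grip it at, in the middle of the square grip, 78 mm from the mouth
- stand: Fixed aluminium block 75 x 75 x 50 mm high with a 29 mm through hole in which the coupler stands (mouth 5 mm above the bench). Origin at the centre of its underside, z up. The coupler must be lifted 50 mm to be clear of it
- cup: Wiping cup: loose round open aluminium cup, 74 mm outer diameter, 68 mm inner diameter, 50 mm high, 0.35 kg, grey felt pad as its inner floor 10 mm above the bench. Origin at the centre of its underside, z up
- cup_rim (a point): centre of the cup's mouth, 50 mm above the bench
- chuck: Fixed bright steel lathe chuck, 200 mm diameter, 80 mm high, three dark jaws on top reaching 114 mm above the bench. Origin at the centre of its underside, z up. The nipple sits at its rim on the -x side of its own frame, roughly on the robot's side, and leans outward, toward the robot
- nipple: The grease nipple, fixed on the chuck, leaning 0.38 rad (22 degrees) from vertical, outward from the chuck. Origin at the centre of its round flat seat (28 mm diameter, 93 mm above the bench); z outward along its axis. On the seat: a 10 mm stem 28 mm high, the valve pin on top to 40 mm. Fully home means the coupler's mouth on the seat: coupler origin at nipple origin, z axes parallel
- nipple_balls (a point): Point on the nipple's axis 14 mm above its seat, amid four small spring balls (18.6 mm across them when free). The coupler's lip pushes them in and snaps past (about 15 N). Let go, the coupler is pushed back to about 8 mm off the seat and hangs there, sagging, its lip caught on the balls
- valve_pin (a joint): 5 mm brass spring pin at the nipple's tip, slides in along the nipple's axis: 0 m free (tip 40 mm above the seat), 0.010 m when the coupler is fully home; its spring pushes back with about 4 N at first, 10 N when home
- flask: Grey drinking flask, 66 mm diameter, 210 mm tall, bystander. Origin at the centre of its underside
- drink: White paper-coloured drinking cup, 76 mm diameter, 100 mm tall, bystander. Origin at the centre of its underside
- jaw: Loose dark stepped chuck jaw lying on the bench, 70 x 32 x 38 mm, bystander. Origin at the centre of its underside
- bearing: Loose steel bearing ring, 68 mm diameter, 18 mm high, bystander. Origin at the centre of its underside
- tnut: Loose dark steel T-nut, 34 x 26 x 22 mm, bystander. Origin at the centre of its underside

How it is judged:
By the outcome, as a careful person would: the job done as asked, in the order asked, and still so for the second after the job is handed in, while the arm keeps its last pose, push and grip.
It also fails if it takes over 50 s, if anything falls off the work surface, if the arm or the gripper's body presses on something with over 40 N, if the wrist force passes 120 N, or if a joint passes its speed limit or range.

## Robot

A 7-joint arm with a two-finger parallel gripper is mounted at the origin on the work surface. World frame = base frame: x ahead of the robot, y to its left, z up, the work surface at z = 0. Lengths are in m, angles in rad, forces in N, time in s.
With the tool pointing down it reaches from about 0.425 to 0.925 m from the base axis. Payload 6.8 kg.
Tool frame: the origin (TCP) lies at the very end of the fingers, on their centre line; the grasp point (between the pads) lies 19 mm behind it; z points along the fingers, y is the line along which they close (so a half turn about z gives the same grasp; the last joint's range is limited). The gripper opens to 85 mm and grips with 20 to 120 N. Pads are 22 mm wide; open, the fingers measure 114 mm over their backs; the gripper's body (76 mm by 85 mm) begins 54 mm behind the grasp point. The pads swing forward as they close: fully open they stand 13 mm farther back than shut.
Start: joints at [1.086, 0.477, 0.022, 1.555, -0.011, 1.109, -0.083], TCP at [0.248, -0.628, 0.231] pointing down, gripper open.
Joint ranges: [-2.96, 2.96], [-0.34, 2.1], [-1.41, 1.46], [0.24, 2.44], [-1.37, 4.51], [0.17, 1.92], [-2.96, 2.96]. Speed limits (rad/s): [2.39, 2.39, 3.14, 3.14, 3.14, 3.14, 3.14].

## Interface

Orientations are given as a unit quaternion [w, x, y, z].
In Python, from station import bot gives the robot as it stands. The module is installed in compiled form; this text tells all that it offers.
- The arm moves only by the shell command python3 -m jog 'ROWS' [OPENING] [FORCE]. ROWS is JSON, a list of rows, each a list of 4 numbers: the shift along the tool's x, y, z in cm, then the turn about the tool's z in rad. In form: [[x, y, z, spin], ...]. A call has 1 to 20 rows; each row is the pose to reach, as a shift and turn from the pose commanded when the call began, along the tool's axes at that moment; what a row does not reach only later rows make up. A row lasts 1/12 s, in which the tool goes at most 41.7 mm and 7.16 degrees, less where a joint would pass 70% of its speed; a pose out of reach is approached as far as the arm can. A call with a gripper value outside its range is refused whole. OPENING is the closure, from -1 (fully open) to 1 (shut), set as the call begins (- or left out, the last holds). The fingers move at their own pace and stop on an object; FORCE is the grip in N (left out, the last holds). Time passes only in rows, so rows that repeat a pose let the fingers close. It gives the time, the measured TCP pose, the force, the opening and the grip force at its end, in the units of the state.
- bot.get_obs(): the state, without advancing time (a new reading comes with each control period).
- bot.read_camera(name): name is "scene" or "side" or "wrist"; returns a dict with "pixels" (384x512x3 uint8, red, green, blue), "depth" (384x512 float32, m along the optical axis (not along the pixel's ray), 0 where there is no reading), "fovy" (degrees; the focal length in pixels is half the picture's height over the tangent of half this angle, whatever the lens; pixels are square), "cx", "cy" (the principal point, pixels), "pose" (4x4, takes a point from camera to world coordinates). Camera axes: x right, y down, z forward; pixel columns grow to the right and rows downward; lengths in m; the calibration is good to about 2 mm. The wrist camera is an equidistant fisheye: a pixel r from the principal point sees the ray r / f radians off the axis. A picture is of the moment at which its call begins.
- bot.hand_in(): hands the job in; it is judged then, once.
The state is a dict: "t": time; "q": joint angles; "joint_vel": joint speeds; "joint_torque": joint torques, N m; "eef_pos": TCP position; "tool_rot": TCP orientation; "contact_force": force on the tool from outside, world axes, zero at the start; "torque": the same for the moment, N m; "gripper_width": opening from 0.0 (shut) to 1.0 (fully open); "grasp_force": force on a finger pad.
Only numpy, scipy, OpenCV 4.12 (cv2) and the standard library are available. Lean on these libraries where they do the work, as an engineer would, in place of code of your own. Each camera call takes 0.05 s, during which the arm holds its last target. There are 200 camera calls.

## Working session

There is one attempt and no reset: what is moved stays moved. The work goes in short steps, Python scripts to look and compute and a shell command to move; the robot and the scene stay as the last step left them, time stands still between calls to the robot, and variables do not carry over. Pictures are saved under pics/ and viewed, at most 10 in all, crops included, and the job is handed in when it is done.

```bash
mkdir -p pics; ls; cat > h.py <<'E'
import numpy as np, cv2
from station import bot
def K(c): return (c["pixels"].shape[0]/2)/np.tan(np.radians(c["fovy"]/2))
def cloud(c):
    f=K(c); d=c["depth"]; v,u=np.mgrid[:d.shape[0],:d.shape[1]].astype(float)
    x=u-c["cx"]; y=v-c["cy"]
    if c.get("fish"):
        r=np.hypot(x,y)+1e-9; k=np.tan(np.minimum(r/f,1.5))/r
    else: k=1/f
    P=np.stack([x*k*d,y*k*d,d],-1)
    P=P@c["pose"][:3,:3].T+c["pose"][:3,3]; P[d<=0]=np.nan
    return P
def cam(n):
    c=bot.read_camera(n); c["fish"]=n=="wrist"; return c
def save(n,im): cv2.imwrite("pics/"+n,cv2.cvtColor(im,cv2.COLOR_RGB2BGR))
E
python3 - <<'E'
from h import *
o=bot.get_obs(); print({k:np.round(v,4) for k,v in o.items()})
for n in ("scene","side","wrist"):
    c=cam(n); print(n,c["fovy"],c["cx"],c["cy"],np.round(c["pose"],3).tolist()); np.save(n+"0.npy",c,allow_pickle=True); save(n+"0.png",c["pixels"])
E
```

```text
pics
{'t': np.float64(0.0), 'q': array([ 1.0859,  0.4778,  0.0223,  1.5564, -0.0115,  1.1093, -0.0831]), 'joint_vel': array([-0.0001,  0.0008, -0.0004, -0.0013, -0.0004, -0.0005, -0.0002]), 'joint_torque': array([ 9.00000e-04, -5.96445e+01,  1.60810e+00, -2.81190e+01,
        1.25000e-02,  9.30000e-03, -0.00000e+00]), 'eef_pos': array([ 0.2482, -0.6271,  0.2303]), 'tool_rot': array([-9.000e-04,  9.823e-01,  1.873e-01, -2.000e-04]), 'contact_force': array([ 0.5585, -0.1763,  1.0567]), 'torque': array([-0.0462,  0.0219, -0.0238]), 'grasp_force': np.float64(0.0), 'gripper_width': np.float64(1.0012)}
scene 55.15251406800275 259.4711361886875 195.11001976470726 [[0.605, 0.45, -0.657, 1.139], [0.797, -0.34, 0.5, -0.436], [0.001, -0.826, -0.564, 0.588], [0.0, 0.0, 0.0, 1.0]]
side 42.17440273164145 248.81381657062923 205.6224906896367 [[0.962, -0.19, 0.197, 0.309], [-0.273, -0.711, 0.648, -0.771], [0.017, -0.677, -0.736, 0.975], [0.0, 0.0, 0.0, 1.0]]
wrist 65.70646984690485 257.04474959915933 189.19999611136276 [[0.369, -0.884, -0.288, 0.322], [-0.929, -0.351, -0.114, -0.599], [-0.0, 0.31, -0.951, 0.373], [0.0, 0.0, 0.0, 1.0]]
```

View pics/scene0.png

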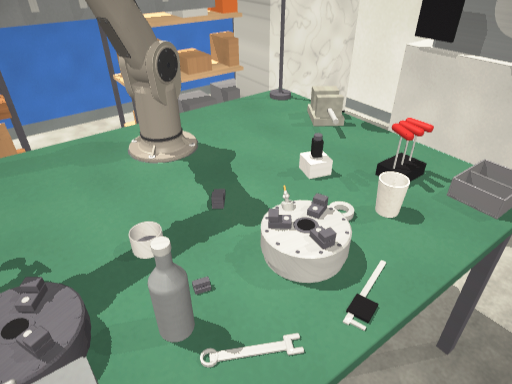

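View pics/side0.png

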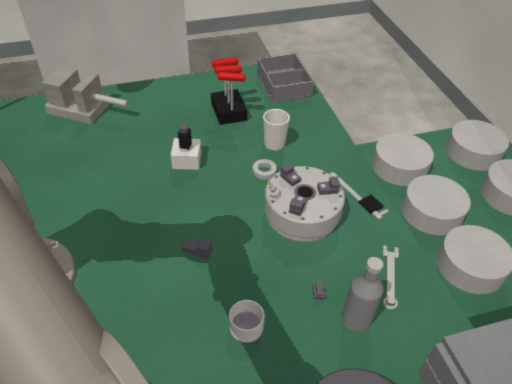

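```bash
cat > m.py <<'E'
from h import *
from scipy.optimize import least_squares
def fit(P,r0=None):
    P=P[:,:2]; c0=np.r_[P.mean(0),0.05]
    s=least_squares(lambda p:np.hypot(*(P-p[:2]).T)-(r0 or p[2]),c0,loss="soft_l1",f_scale=.002); return np.round(s.x,4)
def near(Q,u,v,w): return Q[v-w:v+w,u-w:u+w].reshape(-1,3)
E
python3 - <<'E'
from m import *
px={"scene":dict(stand=(317,160),cup=(147,240),chuck=(305,232),nip=(287,195)),"side":dict(stand=(186,148),cup=(247,321),chuck=(304,198),nip=(272,190))}
for n in px:
    c=np.load(n+"0.npy",allow_pickle=True).item(); Q=cloud(c)
    S=near(Q,*px[n]["stand"],32)
    z=S[:,2]; print(n,"table",np.nanmedian(Q[:,:,2][np.abs(Q[:,:,2])<.01]))
    top=S[(abs(z-.05)<.004)]; print(" stand",len(top),np.median(top[:,2]),cv2.minAreaRect((top[:,:2]*1000).astype(np.float32)))
    g=S[(z>.06)&(z<.1)]; print(" gripblk",len(g),np.round(cv2.minAreaRect((g[:,:2]*1000).astype(np.float32))[0],1),g.mean(0))
    cp=S[z>.119]; print(" cap",len(cp),cp.mean(0) if len(cp) else 0, np.nanmax(z), cv2.minEnclosingCircle((cp[:,:2]*1000).astype(np.float32)) if len(cp) else 0)
    C=near(Q,*px[n]["cup"],24); z=C[:,2]
    r=C[z>.046]; print(" cup rim",len(r),np.median(r[:,2]),fit(r,.0355),fit(r)); 
    C=near(Q,*px[n]["chuck"],52);z=C[:,2]
    t=C[abs(z-.08)<.004]; e=cv2.convexHull((t[:,:2]*1000).astype(np.float32))[:,0]/1000; print(" chuck",len(t),np.median(t[:,2]),fit(e))
    N=near(Q,*px[n]["nip"],14);z=N[:,2]
    for a,b in ((.085,.1),(.1,.115),(.115,.13),(.13,.14)):
        s=N[(z>a)&(z<b)]; print("  nip",a,len(s),np.round(np.median(s,0),4) if len(s) else 0)
    u,v=px[n]["nip"] if n in px else 0
    save("crop_%s.png"%n,cv2.resize(c["pixels"][v-60:v+60,u-75:u+75],None,fx=5,fy=5,interpolation=cv2.INTER_CUBIC))
E
python3 - <<'E'
import cv2,numpy as np
cv2.imwrite('pics/both.png',np.hstack([cv2.resize(cv2.imread('pics/crop_%s.png'%n)[150:450,175:575],(400,300)) for n in('scene','side')]))
E
```

```text
scene table -0.002075536159400926
 stand 218 0.047813083541627 ((448.48193359375, 305.9407043457031), (75.75482940673828, 78.4390869140625), 71.80773162841797)
 gripblk 140 [449.6 297.2] [0.45500074 0.2982432  0.0799146 ]
 cap 40 [0.46888795 0.2719738  0.12193916] 0.12716960561183943 ((523.7694702148438, 176.25827026367188), 162.5550079345703)
 cup rim 579 0.19812947514193918 [ 0.6795 -0.2944  0.05  ] [ 0.5942 -0.2472  0.1332]
 chuck 2909 0.07808054351975235 [0.7    0.0246 0.0972]
  nip 0.085 87 [0.6259 0.0341 0.0917]
  nip 0.1 37 [0.6163 0.0362 0.108 ]
  nip 0.115 16 [0.6092 0.039  0.1221]
  nip 0.13 0 0
side table -0.0005780313612299137
 stand 334 0.049600295759747615 ((443.89404296875, 305.6044616699219), (80.66434478759766, 75.57575988769531), 72.79412078857422)
 gripblk 148 [447.2 296.6] [0.4432138  0.29511125 0.08055928]
 cap 58 [0.44451714 0.3030445  0.1238459 ] 0.1293250082209212 ((443.27178955078125, 304.4222717285156), 15.017391204833984)
 cup rim 172 0.048790816715368945 [ 0.4661 -0.2551  0.05  ] [ 0.4661 -0.2551  0.0352]
 chuck 2509 0.07954582831324764 [0.6957 0.024  0.0993]
  nip 0.085 88 [0.6224 0.0337 0.0917]
  nip 0.1 31 [0.6117 0.0357 0.1081]
  nip 0.115 14 [0.6056 0.0369 0.1217]
  nip 0.13 0 0
```

View pics/both.png

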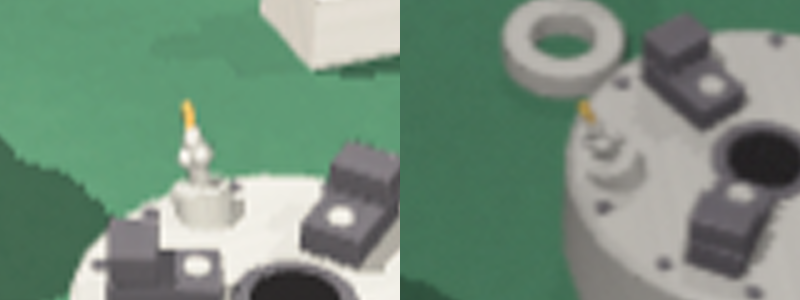

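```bash
cat >> m.py <<'E'
def yawfit(g,lo,hi):
    g=g[(g[:,2]>lo)&(g[:,2]<hi)][:,:2]
    def res(p):
        c,s=np.cos(p[2]),np.sin(p[2]); d=np.abs((g-p[:2])@np.array([[c,-s],[s,c]]))
        return d.max(1)-.015
    b=min((least_squares(res,np.r_[g.mean(0),y],loss="soft_l1",f_scale=.0015,x_scale=[.01,.01,.3]) for y in np.radians(np.arange(-80,10,10))),key=lambda s:s.cost)
    return len(g),np.round(b.x[:2],4),round(float(np.degrees(b.x[2]))%90,1),b.cost
def rows(target,az=None,z=None):
    o=bot.get_obs(); w,x,y,zq=o["tool_rot"]
    from scipy.spatial.transform import Rotation as R
    M=R.from_quat([x,y,zq,w]).as_matrix(); a=np.arctan2(M[1,0],M[0,0])
    d=M.T@(np.array(target)-o["eef_pos"])*100
    sp=0 if az is None else -((np.radians(az)-a+np.pi)%(2*np.pi)-np.pi)
    print("eef",np.round(o["eef_pos"],4),"az",round(np.degrees(a),2),"tiltz",np.round(M[:,2],3),"row",np.round(d,2),"spin",round(sp,3),"t",round(float(o["t"]),2),"F",np.round(o["contact_force"],1),"M",np.round(o["torque"],2),"g",round(float(o["grasp_force"]),1),round(float(o["gripper_width"]),3),"q7",np.round(o["q"][6],2))
E
python3 - <<'E'
from m import *
for n,p in (("scene",(317,155)),("side",(186,142))):
    Q=cloud(np.load(n+"0.npy",allow_pickle=True).item()); S=near(Q,*p,26)
    S=S[np.hypot(S[:,0]-.447,S[:,1]-.304)<.03]
    print(n,yawfit(S,.058,.105))
rows([.56,0,.33],-18)
E
```

```text
scene (163, array([0.4464, 0.3075]), 59.9, np.float64(0.00012795658227643674))
side (180, array([0.4448, 0.3073]), 58.4, np.float64(0.0001499581806220085))
eef [ 0.2482 -0.6272  0.2306] az 21.59 tiltz [-0.001  0.001 -1.   ] row [ 52.07 -46.87  -9.89] spin 0.691 t 0.15 F [ 0.6 -0.2  0.1] M [0.02 0.02 0.02] g 0.0 0.998 q7 -0.08
```

```bash
python3 -m jog '[[52,-47,-10,0.9],[52,-47,-10,0.9],[52,-47,-10,0.9],[52,-47,-10,0.9],[52,-47,-10,0.9],[52,-47,-10,0.9],[52,-47,-10,0.9],[52,-47,-10,0.9],[52,-47,-10,0.9],[52,-47,-10,0.9],[52,-47,-10,0.9],[52,-47,-10,0.9],[52,-47,-10,0.9],[52,-47,-10,0.9],[52,-47,-10,0.9],[52,-47,-10,0.9],[52,-47,-10,0.9],[52,-47,-10,0.9],[52,-47,-10,0.9]]' -1 
python3 -c "
from m import *
rows([.445,.306,.25],-30)"
```

```text
t: 1.73
eef_pos: [0.56, 0.0056, 0.3314]
tool_rot: [-0.001, 0.967, -0.255, 0.0]
contact_force: [-0.4, -1.0, 0.2]
gripper_width: 1.002
grasp_force: 0.0
eef [0.56   0.0056 0.3314] az -29.56 tiltz [ 0.001  0.002 -1.   ] row [-24.82 -20.44   8.19] spin 0.008 t 1.73 F [-0.4 -1.   0.2] M [-0.02  0.    0.01] g 0.0 1.002 q7 -2.26
```

```bash
python3 -m jog '[[-24.8,-20.4,8,0],[-24.8,-20.4,8,0],[-24.8,-20.4,8,0],[-24.8,-20.4,8,0],[-24.8,-20.4,8,0],[-24.8,-20.4,8,0],[-24.8,-20.4,8,0],[-24.8,-20.4,8,0],[-24.8,-20.4,8,0],[-24.8,-20.4,8,0],[-24.8,-20.4,8,0]]' -1 
python3 - <<'E'
from m import *
rows([.445,.306,.064],-30)
c=cam("wrist"); save("w1.png",c["pixels"]); Q=cloud(c)
P=Q.reshape(-1,3); P=P[np.hypot(P[:,0]-.446,P[:,1]-.306)<.06]; z=P[:,2]
top=P[abs(z-.05)<.004]; print("stand",len(top),np.median(top[:,2]),cv2.minAreaRect((top[:,:2]*1000).astype(np.float32)))
cp=P[(z>.119)&(z<.13)]; print("cap",len(cp),cp.mean(0),cv2.minEnclosingCircle((cp[:,:2]*1000).astype(np.float32)))
print(yawfit(P,.06,.103))
E
```

```text
t: 2.65
eef_pos: [0.4467, 0.2995, 0.251]
tool_rot: [0.001, 0.966, -0.259, 0.0]
contact_force: [0.2, -0.2, 1.3]
gripper_width: 1.001
grasp_force: 0.0
eef [0.4467 0.2995 0.251 ] az -30.06 tiltz [-0.    -0.002 -1.   ] row [-0.48 -0.5  18.69] spin -0.001 t 2.65 F [ 0.2 -0.2  1.3] M [-0.    0.02  0.05] g 0.0 1.001 q7 -2.92
stand 2636 0.050033262777722715 ((445.3460693359375, 304.441650390625), (74.90502166748047, 76.40785217285156), 72.64419555664062)
cap 563 [0.44584334 0.30368089 0.12475485] ((445.17645263671875, 304.08001708984375), 12.925125122070312)
(229, array([0.4452, 0.3046]), 59.0, np.float64(7.382594289111902e-06))
```

View pics/w1.png

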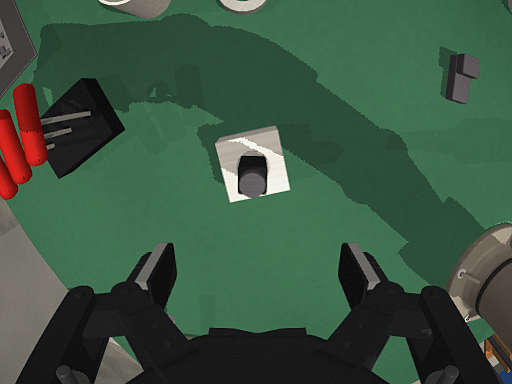

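```bash
python3 -m jog '[[0,0,6,0],[0,0,6,0],[0,0,6,0],[0,0,6,0]]' -1 20
python3 -c "
from m import *
rows([.4453,.3043,.064],-31)"
```

```text
t: 3.03
eef_pos: [0.4467, 0.2994, 0.1912]
tool_rot: [0.001, 0.966, -0.26, -0.0]
contact_force: [0.5, -1.1, 0.2]
gripper_width: 1.001
grasp_force: 0.0
eef [0.4467 0.2994 0.1912] az -30.13 tiltz [-0.001 -0.002 -1.   ] row [-0.36 -0.37 12.72] spin 0.015 t 3.03 F [ 0.5 -1.1  0.2] M [0.01 0.03 0.03] g 0.0 1.001 q7 -2.94
```

```bash
python3 -m jog '[[-0.4,-0.4,0,-0.03],[-0.4,-0.4,3,-0.03],[-0.4,-0.4,6,-0.03],[-0.4,-0.4,9,-0.03],[-0.4,-0.4,12.7,-0.03],[-0.4,-0.4,12.7,-0.03],[-0.4,-0.4,12.7,-0.03]]' -1 40
python3 -c "
from m import *
rows([.4453,.3043,.064],-31)"
```

```text
t: 3.62
eef_pos: [0.4445, 0.307, 0.0647]
tool_rot: [0.001, 0.97, -0.244, -0.0]
contact_force: [0.4, 0.6, 0.4]
gripper_width: 0.999
grasp_force: 0.0
eef [0.4445 0.307  0.0647] az -28.2 tiltz [-0.001 -0.001 -1.   ] row [0.2  0.2  0.07] spin 0.049 t 3.62 F [0.4 0.6 0.4] M [0.02 0.   0.03] g 0.0 0.999 q7 -2.94
```

```bash
python3 -m jog '[[0.2,0.2,0,0],[0.2,0.2,0,0],[0.2,0.2,0,0]]' -1 40; python3 -m jog '[[0,0,0,0],[0,0,0,0],[0,0,0,0],[0,0,0,0],[0,0,0,0],[0,0,0,0],[0,0,0,0],[0,0,0,0]]' 1 40; python3 -m jog '[[0,0,-2,0],[0,0,-4,0],[0,0,-6,0],[0,0,-8,0],[0,0,-8,0],[0,0,-8,0]]' - 40
python3 -c "
from m import *
rows([.4453,.3043,.064],-18)"
```

```text
t: 3.87
eef_pos: [0.4471, 0.3048, 0.0667]
tool_rot: [-0.002, 0.97, -0.244, 0.001]
contact_force: [-0.8, 0.3, -0.4]
gripper_width: 1.004
grasp_force: 0.0
t: 4.53
eef_pos: [0.4456, 0.3045, 0.0646]
tool_rot: [-0.0, 0.97, -0.244, 0.0]
contact_force: [-0.4, 0.1, 5.3]
gripper_width: 0.346
grasp_force: 39.3
t: 5.03
eef_pos: [0.4455, 0.304, 0.1443]
tool_rot: [-0.0, 0.97, -0.244, 0.0]
contact_force: [-0.1, -0.8, -3.9]
gripper_width: 0.343
grasp_force: 42.4
eef [0.4455 0.304  0.1443] az -28.27 tiltz [ 0.001  0.    -1.   ] row [-0.04 -0.01  8.03] spin -0.179 t 5.03 F [-0.1 -0.8 -3.9] M [ 0.02 -0.05  0.  ] g 42.4 0.343 q7 -2.89
```

```bash
python3 - <<'E'
from m import *
for n in ("scene","side"):
    P=cloud(np.load(n+"0.npy",allow_pickle=True).item()).reshape(-1,3); P=P[np.hypot(P[:,0]-.466,P[:,1]+.255)<.06]
    r=P[(P[:,2]>.045)&(P[:,2]<.055)]; print(n,len(r),fit(r,.0355),fit(r))
rows([.466,-.255,.18],-18)
E
```

```text
scene 133 [ 0.4686 -0.254   0.05  ] [ 0.4686 -0.254   0.0352]
side 192 [ 0.466  -0.2551  0.05  ] [ 0.466  -0.2552  0.0353]
eef [0.4455 0.304  0.1443] az -28.27 tiltz [ 0.001  0.    -1.   ] row [28.28 48.26 -3.58] spin -0.179 t 5.03 F [-0.1 -0.8 -3.9] M [ 0.02 -0.05  0.  ] g 42.4 0.343 q7 -2.89
```

```bash
python3 -m jog '[[2,3.4,-3.6,-0.18],[5,8,-3.6,-0.18],[28.3,48.2,-3.6,-0.18],[28.3,48.2,-3.6,-0.18],[28.3,48.2,-3.6,-0.18],[28.3,48.2,-3.6,-0.18],[28.3,48.2,-3.6,-0.18],[28.3,48.2,-3.6,-0.18],[28.3,48.2,-3.6,-0.18],[28.3,48.2,-3.6,-0.18],[28.3,48.2,-3.6,-0.18],[28.3,48.2,-3.6,-0.18],[28.3,48.2,-3.6,-0.18],[28.3,48.2,-3.6,-0.18],[28.3,48.2,-3.6,-0.18],[28.3,48.2,-3.6,-0.18],[28.3,48.2,-3.6,-0.18],[28.3,48.2,-3.6,-0.18],[28.3,48.2,-3.6,-0.18]]' - 50
python3 - <<'E'
from m import *
rows([.467,-.2545,.071],-18)
c=cam("side"); save("s2.png",c["pixels"][60:384,60:420]); P=cloud(c).reshape(-1,3)
P=P[np.hypot(P[:,0]-.467,P[:,1]+.2545)<.06]
for a in (.118,.125,.13,.14,.15,.16,.17): print(a,np.sum((P[:,2]>a)&(P[:,2]<a+.005)),np.round(np.median(P[(P[:,2]>a)&(P[:,2]<a+.005)],0),4))
E
```

```text
t: 6.62
eef_pos: [0.4665, -0.2527, 0.1797]
tool_rot: [-0.0, 0.988, -0.155, -0.001]
contact_force: [0.4, 0.5, -2.3]
gripper_width: 0.347
grasp_force: 51.3
eef [ 0.4665 -0.2527  0.1797] az -17.8 tiltz [-0.001  0.001 -1.   ] row [ 0.12  0.16 10.87] spin 0.004 t 6.62 F [ 0.4  0.5 -2.3] M [-0.03 -0.12  0.01] g 51.3 0.347 q7 -1.5
0.118 8 [ 0.4622 -0.2621  0.1216]
0.125 16 [ 0.4621 -0.2607  0.1274]
0.13 20 [ 0.4635 -0.2621  0.1325]
0.14 20 [ 0.4626 -0.262   0.1426]
0.15 6 [ 0.4625 -0.263   0.1509]
0.16 7 [ 0.4539 -0.2647  0.1637]
0.17 8 [ 0.4608 -0.2648  0.1729]
```

View pics/s2.png

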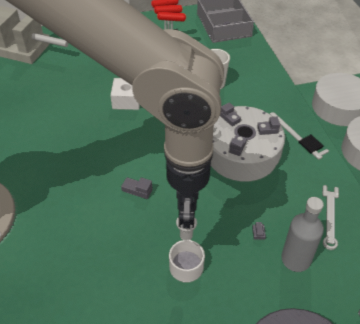

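```bash
python3 -m jog '[[0.1,0.1,2,0],[0.1,0.1,5,0],[0.1,0.1,8,0],[0.1,0.1,10,0],[0.1,0.1,10.6,0],[0.1,0.1,10.8,0],[0.1,0.1,10.9,0],[0.1,0.1,10.9,0],[0.1,0.1,10.9,0]]' - 50
python3 -c "
from m import *
rows([.467,-.2545,.18],-18)"
```

```text
t: 7.42
eef_pos: [0.4682, -0.2561, 0.0727]
tool_rot: [0.0, 0.988, -0.156, 0.001]
contact_force: [-0.7, -0.7, -2.6]
gripper_width: 0.344
grasp_force: 51.0
eef [ 0.4682 -0.2561  0.0727] az -17.94 tiltz [ 0.002 -0.001 -1.   ] row [ -0.14  -0.11 -10.73] spin 0.001 t 7.42 F [-0.7 -0.7 -2.6] M [-0.02 -0.08  0.01] g 51.0 0.344 q7 -1.5
```

```bash
python3 -m jog '[[0,0,0.15,0],[0,0,0.3,0],[0,0,0.4,0],[0,0,0.4,0],[0,0,0.4,0]]' - 50
python3 -c "
from m import *
rows([.467,-.2545,.18],-18)"
```

```text
t: 7.83
eef_pos: [0.4682, -0.2562, 0.0697]
tool_rot: [0.0, 0.988, -0.156, 0.001]
contact_force: [-4.6, 2.3, 17.2]
gripper_width: 0.347
grasp_force: 53.8
eef [ 0.4682 -0.2562  0.0697] az -17.96 tiltz [ 0.002 -0.001 -1.   ] row [ -0.14  -0.12 -11.03] spin 0.001 t 7.83 F [-4.6  2.3 17.2] M [0.62 1.17 0.  ] g 53.8 0.347 q7 -1.5
```

```bash
python3 -m jog '[[0,0,-3,0],[0,0,-7,0],[0,0,-11,0],[0,0,-11,0],[0,0,-11,0],[0,0,-11,0]]' - 50
python3 -c "
from m import *
rows([.4978,.2879,.18],-17.5)"
```

```text
t: 8.33
eef_pos: [0.4666, -0.2555, 0.1769]
tool_rot: [-0.0, 0.988, -0.156, -0.0]
contact_force: [0.2, -0.3, -3.0]
gripper_width: 0.348
grasp_force: 51.3
eef [ 0.4666 -0.2555  0.1769] az -17.95 tiltz [-0.  0. -1.] row [-13.77 -52.66  -0.3 ] spin -0.008 t 8.33 F [ 0.2 -0.3 -3. ] M [ 0.01  0.03 -0.04] g 51.3 0.348 q7 -1.5
```

```bash
python3 -m jog '[[-13.8,-52.7,-0.3,0],[-13.8,-52.7,-0.3,0],[-13.8,-52.7,-0.3,0],[-13.8,-52.7,-0.3,0],[-13.8,-52.7,-0.3,0],[-13.8,-52.7,-0.3,0],[-13.8,-52.7,-0.3,0],[-13.8,-52.7,-0.3,0],[-13.8,-52.7,-0.3,0],[-13.8,-52.7,-0.3,0],[-13.8,-52.7,-0.3,0],[-13.8,-52.7,-0.3,0],[-13.8,-52.7,-0.3,0],[-13.8,-52.7,-0.3,0],[-13.8,-52.7,-0.3,0],[-13.8,-52.7,-0.3,0],[-13.8,-52.7,-0.3,0]]' - 50
python3 -c "
from m import *
rows([.4978,.2879,.0976],-17.5)"
```

```text
t: 9.75
eef_pos: [0.4978, 0.286, 0.1787]
tool_rot: [0.001, 0.988, -0.157, -0.001]
contact_force: [0.2, 0.4, -3.3]
gripper_width: 0.345
grasp_force: 51.4
eef [0.4978 0.286  0.1787] az -18.05 tiltz [-0.002 -0.003 -1.   ] row [-0.05 -0.21  8.11] spin -0.01 t 9.75 F [ 0.2  0.4 -3.3] M [ 0.03 -0.    0.  ] g 51.4 0.345 q7 -2.62
```

```bash
python3 -m jog '[[0,-0.2,3,0],[0,-0.2,6,0],[0,-0.2,8,0],[0,-0.2,8.1,0],[-0.3,-0.2,8.1,0],[-0.6,-0.2,8.1,0],[-0.9,-0.2,8.1,0],[-1.2,-0.2,8.1,0],[-1.5,-0.2,8.1,0],[-1.5,-0.2,8.1,0]]' - 30
python3 -c "
from m import *
rows([.4693,.2969,.0976],-17.5)"
```

```text
t: 10.58
eef_pos: [0.4878, 0.2941, 0.1017]
tool_rot: [-0.001, 0.988, -0.157, 0.003]
contact_force: [6.1, -2.7, -4.0]
gripper_width: 0.347
grasp_force: 51.0
eef [0.4878 0.2941 0.1017] az -18.02 tiltz [ 0.007  0.001 -1.   ] row [-1.84  0.31  0.39] spin -0.009 t 10.58 F [ 6.1 -2.7 -4. ] M [-0.69 -1.63 -0.02] g 51.0 0.347 q7 -2.68
```

```bash
python3 -m jog '[[0,0.1,0.3,0],[-0.3,0.2,0.4,0],[-0.6,0.3,0.4,0],[-0.9,0.3,0.4,0],[-1.2,0.3,0.4,0],[-1.5,0.3,0.4,0],[-1.8,0.3,0.4,0],[-1.9,0.3,0.4,0],[-1.9,0.3,0.4,0]]' 1 30
python3 - <<'E'
from m import *
rows([.4693,.2969,.0976],-17.5)
c=cam("scene"); save("sc3.png",cv2.resize(c["pixels"][80:200,250:400],(750,600),interpolation=cv2.INTER_CUBIC)); np.save("sc3.npy",c,allow_pickle=True)
E
```

```text
t: 11.33
eef_pos: [0.4699, 0.299, 0.0985]
tool_rot: [-0.003, 0.988, -0.156, 0.004]
contact_force: [6.6, 0.6, -2.7]
gripper_width: 0.346
grasp_force: 51.3
eef [0.4699 0.299  0.0985] az -18.0 tiltz [ 0.009  0.005 -1.   ] row [0.01 0.22 0.09] spin -0.009 t 11.33 F [ 6.6  0.6 -2.7] M [-0.02 -1.95 -0.01] g 51.3 0.346 q7 -2.71
```

View pics/sc3.png

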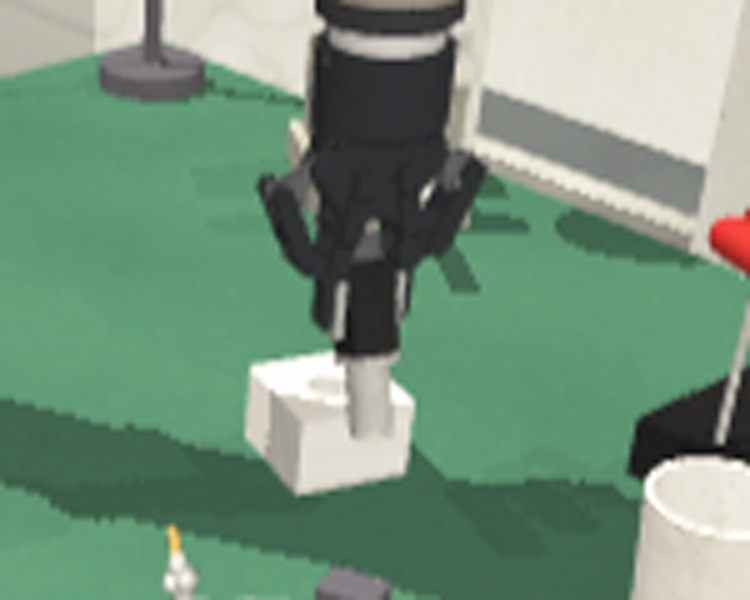

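```bash
cat >> m.py <<'E'
def tilt(c,G,az):
    """coupler axis from visible points near grasp point G (snout+grip), tool x azimuth az; fit in tool frame a box/cylinder axis"""
    a=np.radians(az); ex=np.array([np.cos(a),np.sin(a),0]); ey=np.array([-np.sin(a),np.cos(a),0])
    P=cloud(c).reshape(-1,3)-G; P=P[np.isfinite(P[:,0])]
    X=P@ex; Y=P@ey; Z=P[:,2]
    k=(abs(Y)<.0125)&(abs(X)<.06)&(Z<.012)&(Z>-.075); X,Y,Z=X[k],Y[k],Z[k]
    def res(p):
        t,x0,y0,sy=p; s,cc=np.sin(t),np.cos(t)
        h=-(X-x0)*s+Z*cc; u=(X-x0)*cc+Z*s; v=Y-y0-sy*Z   # h: along axis from grip pt, cap leaning to -x
        g=np.maximum(abs(u),0)-.015; n=np.hypot(u,v)-.013; co=np.hypot(u,v)-.020
        r=np.where(h>-.029,g,np.where(h>-.033,co,n)); return r
    b=min((least_squares(res,[t,0,0,0],loss="soft_l1",f_scale=.0015,x_scale=[.1,.01,.01,.1]) for t in (0,.2,.4,.6)),key=lambda s:s.cost)
    r=res(b.x); print("tilt n",len(X),"deg",np.round(np.degrees(b.x[0]),1),"x0",np.round(b.x[1],4),"y0",np.round(b.x[2],4),"sy deg",np.round(np.degrees(b.x[3]),1),"med|r|",np.round(np.median(abs(r)),4))
    return b.x
E
python3 - <<'E'
from m import *
c=np.load("sc3.npy",allow_pickle=True).item(); o=bot.get_obs()
tilt(c,o["eef_pos"]+[0,0,.019],-18)
tilt(c,o["eef_pos"]+[0.002,0,.017],-18)
E
```

```text
tilt n 305 deg 15.6 x0 0.0028 y0 0.0022 sy deg 0.7 med|r| 0.0018
tilt n 292 deg 15.3 x0 0.0016 y0 0.0007 sy deg -0.1 med|r| 0.0017
```

```bash
python3 - <<'E'
from m import *
o=bot.get_obs()
for n in ("scene","side","wrist"):
    c=cam(n); np.save(n+"3.npy",c,allow_pickle=True); print(n); tilt(c,o["eef_pos"]+[0,0,.019],-18)
    if n!="scene": save(n+"3.png",c["pixels"])
    P=cloud(c).reshape(-1,3)-o["eef_pos"]-[0,0,.019]; a=np.radians(-18); X=P@[np.cos(a),np.sin(a),0]; Y=P@[-np.sin(a),np.cos(a),0]
    for z in np.arange(-.07,.05,.01):
        k=(abs(P[:,2]-z)<.005)&(abs(Y)<.01)&(abs(X)<.06); print(round(z,3),k.sum(),np.round([np.percentile(X[k],q) for q in(10,50,90)],4) if k.sum()>2 else "")
E
python3 -c "
import cv2,numpy as np
cv2.imwrite('pics/b3.png',np.hstack([cv2.resize(cv2.imread('pics/side3.png')[90:240,100:300],(400,300)),cv2.resize(cv2.imread('pics/wrist3.png'),(400,300))]))"
```

```text
scene
tilt n 306 deg 16.3 x0 0.0023 y0 0.0036 sy deg 2.6 med|r| 0.002
-0.07 65 [-0.052  -0.0042  0.0372]
-0.06 23 [0.0277 0.0341 0.0374]
-0.05 25 [0.0256 0.0302 0.0335]
-0.04 26 [0.0227 0.0268 0.0304]
-0.03 19 [0.0256 0.0274 0.0322]
-0.02 21 [0.0224 0.0247 0.0279]
-0.01 22 [0.019  0.0217 0.0246]
0.0 23 [0.0147 0.0178 0.0208]
0.01 23 [0.0119 0.0148 0.0166]
0.02 22 [0.0078 0.0116 0.0138]
0.03 26 [0.0019 0.0054 0.0106]
0.04 10 [-0.0084  0.0026  0.0044]
side
tilt n 247 deg -56.5 x0 0.0774 y0 0.0002 sy deg 1.3 med|r| 0.0046
-0.07 88 [-0.0533 -0.0107  0.0192]
-0.06 21 [0.0116 0.0285 0.0341]
-0.05 17 [0.0094 0.028  0.0309]
-0.04 12 [0.0135 0.0239 0.0264]
-0.03 4 [0.0226 0.0255 0.0272]
-0.02 14 [0.0223 0.0243 0.0299]
-0.01 9 [0.0189 0.0201 0.0222]
0.0 9 [0.0162 0.0172 0.019 ]
0.01 9 [0.0126 0.0144 0.0155]
0.02 6 [0.01   0.0109 0.0126]
0.03 0 
0.04 0 
wrist
tilt n 4237 deg 17.8 x0 0.0027 y0 -0.0018 sy deg -0.6 med|r| 0.0003
-0.07 122 [0.034  0.037  0.0384]
-0.06 267 [0.0315 0.0346 0.0366]
-0.05 301 [0.0281 0.0312 0.0332]
-0.04 234 [0.0266 0.0287 0.0301]
-0.03 35 [0.0284 0.0307 0.0317]
-0.02 752 [0.0238 0.0256 0.0302]
-0.01 569 [0.0204 0.0216 0.023 ]
0.0 669 [0.0172 0.0185 0.0199]
0.01 792 [0.0139 0.0152 0.0166]
0.02 971 [0.0106 0.012  0.0135]
0.03 1476 [0.0024 0.006  0.0099]
0.04 1197 [-0.0024  0.0014  0.0037]
```

View pics/b3.png

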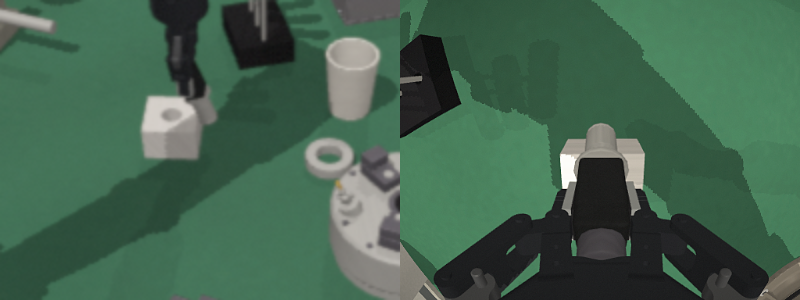

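```bash
python3 -m jog '[[-0.2,0,0,0],[-0.4,0,0,0],[-0.6,0,0,0],[-0.6,0,0,0],[-0.6,0,0,0]]' 
python3 - <<'E'
from m import *
o=bot.get_obs(); c=cam("wrist"); tilt(c,o["eef_pos"]+[0,0,.019],-18); rows([.4978,.2879,.18],-8)
E
```

```text
t: 11.95
eef_pos: [0.4642, 0.3003, 0.0983]
tool_rot: [-0.003, 0.988, -0.157, 0.004]
contact_force: [7.1, -1.4, -2.6]
gripper_width: 0.342
grasp_force: 51.3
tilt n 4592 deg 21.9 x0 0.0034 y0 -0.0021 sy deg -0.9 med|r| 0.0003
eef [0.4642 0.3003 0.0983] az -18.03 tiltz [ 0.009  0.004 -1.   ] row [ 3.64  0.09 -8.14] spin -0.175 t 12.0 F [ 6.3 -1.7 -2.6] M [-0.36 -1.96 -0.  ] g 51.3 0.341 q7 -2.71
```

```bash
python3 -m jog '[[-0.1,0,0,0],[-0.1,0,0,0],[1.5,0,0,0],[3.5,0,0,0],[3.5,0,-4,0],[3.5,0,-8,0],[3.5,0,-12,0],[3.5,0,-12,0]]' 1 60
python3 - <<'E'
from m import *
o=bot.get_obs(); c=cam("wrist"); tilt(c,o["eef_pos"]+[0,0,.019],-18); rows([.53,.045,.22],-8)
E
```

```text
t: 12.67
eef_pos: [0.4972, 0.2922, 0.2255]
tool_rot: [-0.006, 0.988, -0.156, 0.006]
contact_force: [1.3, 1.7, -2.4]
gripper_width: 0.345
grasp_force: 60.8
tilt n 4569 deg 21.7 x0 0.0033 y0 -0.0023 sy deg -1.4 med|r| 0.0003
eef [0.4959 0.2912 0.2219] az -17.96 tiltz [ 0.01   0.007 -1.   ] row [10.83 22.37  0.05] spin -0.174 t 12.72 F [-0.4  0.6 -3.2] M [-0.02  0.06  0.02] g 60.7 0.345 q7 -2.61
```

```bash
python3 -m jog '[[10.8,22.4,0,-0.17],[10.8,22.4,0,-0.17],[10.8,22.4,0,-0.17],[10.8,22.4,0,-0.17],[10.8,22.4,0,-0.17],[10.8,22.4,0,-0.17],[10.8,22.4,0,-0.17],[10.8,22.4,0,-0.17],[10.8,22.4,0,-0.17],[10.8,22.4,0,-0.17]]' 1 60
python3 - <<'E'
from m import *
o=bot.get_obs(); c=cam("wrist"); np.save("w4.npy",c,allow_pickle=True); save("w4.png",c["pixels"]); rows([.53,.045,.22],-8); tilt(c,o["eef_pos"]+[0,0,.019],-8)
P=cloud(c).reshape(-1,3)
t=P[(abs(P[:,2]-.08)<.003)&(np.hypot(P[:,0]-.698,P[:,1]-.024)<.12)]; e=cv2.convexHull((t[:,:2]*1000).astype(np.float32))[:,0]/1000; print("chuck",len(t),np.median(t[:,2]),fit(e),fit(e,.1))
P=P[np.hypot(P[:,0]-.615,P[:,1]-.035)<.035]
for z in np.arange(.0845,.136,.004):
    s=P[(P[:,2]>z)&(P[:,2]<z+.004)]; print(round(z,4),len(s),np.round(np.median(s,0),4),np.round(np.ptp(s,0),4))  if len(s) else 0
E
```

```text
t: 13.55
eef_pos: [0.5265, 0.0442, 0.2153]
tool_rot: [-0.0, 0.998, -0.07, -0.0]
contact_force: [-0.4, 0.2, -3.3]
gripper_width: 0.347
grasp_force: 60.9
eef [0.5265 0.0443 0.2153] az -8.03 tiltz [-0.     0.001 -1.   ] row [ 0.34 -0.11 -0.47] spin -0.001 t 13.6 F [ 0.  -0.2 -2.5] M [-0.02  0.   -0.  ] g 60.9 0.342 q7 -1.97
tilt n 4580 deg 21.2 x0 0.0032 y0 -0.0021 sy deg -0.6 med|r| 0.0003
chuck 11573 0.08015264010234902 [0.697  0.0239 0.0988] [0.6984 0.0238 0.05  ]
0.0845 45 [0.6328 0.0325 0.0869] [0.0298 0.0258 0.0038]
0.0885 107 [0.6168 0.0314 0.0911] [0.0273 0.0275 0.0039]
0.0925 274 [0.6233 0.0341 0.0949] [0.0198 0.0265 0.004 ]
0.0965 95 [0.6285 0.0336 0.0971] [0.0147 0.0208 0.0027]
0.1045 32 [0.6138 0.0365 0.1079] [0.0165 0.0178 0.0032]
0.1085 125 [0.6157 0.0358 0.1105] [0.0126 0.0164 0.004 ]
0.1125 50 [0.6139 0.0359 0.1145] [0.014  0.0099 0.0037]
0.1165 54 [0.611  0.0365 0.1183] [0.0077 0.0079 0.0037]
0.1205 12 [0.6091 0.0371 0.1222] [0.0021 0.004  0.0038]
0.1245 11 [0.6076 0.0368 0.1263] [0.002  0.004  0.0033]
0.1285 38 [0.6044 0.0377 0.1301] [0.0049 0.0048 0.0032]
```

View pics/w4.png

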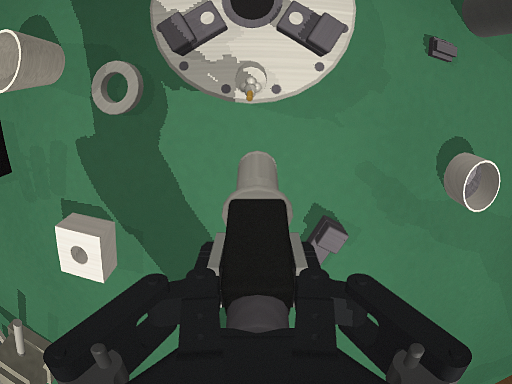

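```bash
python3 - <<'E'
from m import *
c=np.load("w4.npy",allow_pickle=True).item(); T=np.array([.5265,.0443,.2153])
P=cloud(c).reshape(-1,3)-T; a=np.radians(-8); X=P@[np.cos(a),np.sin(a),0]; Y=P@[-np.sin(a),np.cos(a),0]; Z=P[:,2]
k=(abs(Y+.0013)<.016)&(X>.0)&(X<.06)&(Z>-.07)&(Z<0)
t=np.radians(21.3); h=-(X)*np.sin(t)+Z*np.cos(t); 
hh=np.sort(h[k]); print("min h",hh[:3],np.percentile(hh,1)); hist,e=np.histogram(h[k],np.arange(-.07,0,.002)); print([(round(x,3),n) for x,n in zip(e,hist)])
u=X*np.cos(t)+Z*np.sin(t); k2=k&(h<hh[0]+.004); print("bottom edge X,Y,Z",np.median(X[k2]),Y[k2].min(),Y[k2].max(),np.median(Z[k2]),"u max",u[k2].max())
for lo in np.arange(hh[0],-.0,.004):
    kk=k&(h>=lo)&(h<lo+.004); print(round(lo,4),kk.sum(),round(u[kk].max(),4))
rows([.5688,.0440,.1931],-8.4)
E
```

```text
min h [-0.06264068 -0.06223498 -0.06199561] -0.06034751724244271
[(np.float64(-0.07), np.int64(0)), (np.float64(-0.068), np.int64(0)), (np.float64(-0.066), np.int64(0)), (np.float64(-0.064), np.int64(2)), (np.float64(-0.062), np.int64(35)), (np.float64(-0.06), np.int64(66)), (np.float64(-0.058), np.int64(48)), (np.float64(-0.056), np.int64(69)), (np.float64(-0.054), np.int64(62)), (np.float64(-0.052), np.int64(60)), (np.float64(-0.05), np.int64(67)), (np.float64(-0.048), np.int64(61)), (np.float64(-0.046), np.int64(80)), (np.float64(-0.044), np.int64(68)), (np.float64(-0.042), np.int64(82)), (np.float64(-0.04), np.int64(85)), (np.float64(-0.038), np.int64(80)), (np.float64(-0.036), np.int64(79)), (np.float64(-0.034), np.int64(73)), (np.float64(-0.032), np.int64(85)), (np.float64(-0.03), np.int64(76)), (np.float64(-0.028), np.int64(70)), (np.float64(-0.026), np.int64(17)), (np.float64(-0.024), np.int64(0)), (np.float64(-0.022), np.int64(0)), (np.float64(-0.02), np.int64(0)), (np.float64(-0.018), np.int64(39)), (np.float64(-0.016), np.int64(143)), (np.float64(-0.014), np.int64(463)), (np.float64(-0.012), np.int64(90)), (np.float64(-0.01), np.int64(23)), (np.float64(-0.008), np.int64(0)), (np.float64(-0.006), np.int64(0)), (np.float64(-0.004), np.int64(0))]
bottom edge X,Y,Z 0.041790800555120786 -0.013476270402151151 0.01061912311332305 -0.0483596803301453 u max 0.023432471195160485
-0.0626 82 0.0234
-0.0586 114 0.0236
-0.0546 128 0.0234
-0.0506 123 0.0236
-0.0466 150 0.0236
-0.0426 160 0.0237
-0.0386 159 0.0237
-0.0346 152 0.0235
-0.0306 161 0.024
-0.0266 36 0.0233Traceback (most recent call last):
  File "<stdin>", line 9, in <module>
    return umr_maximum(a, axis, None, out, keepdims, initial, where)
ValueError: zero-size array to reduction operation maximum which has no identity
```

```bash
python3 -m jog '[[2.5,-0.55,0,0],[4.2,-0.55,0,0.01],[4.2,-0.55,1,0.01],[4.2,-0.55,2.2,0.01],[4.2,-0.55,2.2,0.01],[4.2,-0.55,2.2,0.01],[4.2,-0.55,2.2,0.01]]' 1 60
cat >> m.py <<'E'
S=np.array([.6189,.0355,.093]); LA=np.radians(171.6)
N=np.array([.371*np.cos(LA),.371*np.sin(LA),.9287])
def goal(d):
    """TCP for mouth at d (m) above the seat"""
    a=np.radians(-8.2); ex=np.array([np.cos(a),np.sin(a),0]); ey=np.array([-np.sin(a),np.cos(a),0])
    return S+d*N-.0324*ex+.0014*ey+[0,0,.0539]
E
python3 - <<'E'
from m import *
rows(goal(.05),-8.4); rows(goal(.03),-8.4)
o=bot.get_obs(); c=cam("wrist"); save("w5.png",c["pixels"][30:300,80:440]); tilt(c,o["eef_pos"]+[0,0,.019],-8.2)
P=cloud(c).reshape(-1,3); P=P[(P[:,2]>.1)&(P[:,2]<.133)&(np.hypot(P[:,0]-.608,P[:,1]-.037)<.02)]
for z in (.104,.108,.112,.116,.12,.125,.128): 
    s=P[(P[:,2]>z)&(P[:,2]<z+.004)]; print(z,len(s),np.round(np.median(s,0),4))
E
```

```text
t: 14.18
eef_pos: [0.5685, 0.0423, 0.1932]
tool_rot: [0.0, 0.997, -0.076, -0.0]
contact_force: [0.9, 0.5, -2.5]
gripper_width: 0.345
grasp_force: 60.8
eef [0.5685 0.0423 0.1932] az -8.72 tiltz [-0.001 -0.    -1.   ] row [-0.01 -0.19 -0.02] spin -0.006 t 14.18 F [ 0.9  0.5 -2.5] M [-0.05  0.02  0.04] g 60.8 0.345 q7 -1.97
eef [0.5685 0.0423 0.1932] az -8.72 tiltz [-0.001 -0.    -1.   ] row [ 0.73 -0.2   1.84] spin -0.006 t 14.18 F [ 0.9  0.5 -2.5] M [-0.05  0.02  0.04] g 60.8 0.345 q7 -1.97
tilt n 4567 deg 21.1 x0 0.0032 y0 -0.0021 sy deg -0.4 med|r| 0.0003
0.104 27 [0.6149 0.0304 0.1076]
0.108 151 [0.6161 0.036  0.1101]
0.112 72 [0.6144 0.0361 0.114 ]
0.116 63 [0.6112 0.0364 0.1178]
0.12 25 [0.6093 0.0363 0.1216]
0.125 2 [0.6087 0.0373 0.1256]
0.128 0 [nan nan nan]
  return _methods._mean(a, axis=axis, dtype=dtype,
  ret = um.true_divide(
```

View pics/w5.png

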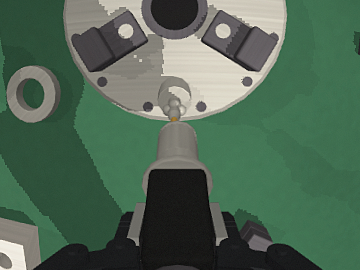

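```bash
python3 -m jog '[[0,-0.2,0,0],[0,-0.2,0,0],[0.2,-0.2,0.5,0],[0.4,-0.2,1,0],[0.55,-0.2,1.4,0],[0.73,-0.2,1.84,0],[0.73,-0.2,1.84,0],[0.73,-0.2,1.84,0]]' 1 60
python3 - <<'E'
from m import *
rows(goal(.03)); rows(goal(.018)); rows(goal(0))
E
```

```text
t: 14.9
eef_pos: [0.5766, 0.0425, 0.1743]
tool_rot: [0.0, 0.997, -0.077, -0.001]
contact_force: [-0.2, 0.5, -1.7]
gripper_width: 0.346
grasp_force: 60.8
eef [0.5766 0.0425 0.1743] az -8.79 tiltz [-0.001 -0.    -1.   ] row [-0.06 -0.05 -0.04] spin 0 t 14.9 F [-0.2  0.5 -1.7] M [-0.04  0.02  0.07] g 60.8 0.346 q7 -1.97
eef [0.5766 0.0425 0.1743] az -8.79 tiltz [-0.001 -0.    -1.   ] row [ 0.38 -0.05  1.07] spin 0 t 14.9 F [-0.2  0.5 -1.7] M [-0.04  0.02  0.07] g 60.8 0.346 q7 -1.97
eef [0.5766 0.0425 0.1743] az -8.79 tiltz [-0.001 -0.    -1.   ] row [ 1.05 -0.06  2.74] spin 0 t 14.9 F [-0.2  0.5 -1.7] M [-0.04  0.02  0.07] g 60.8 0.346 q7 -1.97
```

```bash
python3 -m jog '[[0.1,-0.05,0.3,0],[0.2,-0.05,0.6,0],[0.3,-0.05,0.85,0],[0.38,-0.05,1.07,0],[0.38,-0.05,1.07,0],[0.38,-0.05,1.07,0]]' 1 80
python3 - <<'E'
from m import *
rows(goal(.018)); rows(goal(.008)); rows(goal(0))
o=bot.get_obs(); c=cam("wrist"); tilt(c,o["eef_pos"]+[0,0,.019],-8.7)
E
```

```text
t: 15.4
eef_pos: [0.5805, 0.0426, 0.164]
tool_rot: [0.0, 0.997, -0.076, -0.0]
contact_force: [-0.3, 0.2, -3.5]
gripper_width: 0.342
grasp_force: 81.0
eef [0.5805 0.0426 0.164 ] az -8.77 tiltz [-0. -0. -1.] row [-0.    0.02  0.04] spin 0 t 15.4 F [-0.3  0.2 -3.5] M [ 0.01  0.06 -0.02] g 81.0 0.342 q7 -1.98
eef [0.5805 0.0426 0.164 ] az -8.77 tiltz [-0. -0. -1.] row [0.37 0.01 0.97] spin 0 t 15.4 F [-0.3  0.2 -3.5] M [ 0.01  0.06 -0.02] g 81.0 0.342 q7 -1.98
eef [0.5805 0.0426 0.164 ] az -8.77 tiltz [-0. -0. -1.] row [0.67 0.01 1.71] spin 0 t 15.4 F [-0.3  0.2 -3.5] M [ 0.01  0.06 -0.02] g 81.0 0.342 q7 -1.98
tilt n 4580 deg 21.1 x0 0.0033 y0 -0.0021 sy deg -0.6 med|r| 0.0003
```

```bash
python3 -m jog '[[0.08,0,0.2,0],[0.16,0,0.4,0],[0.24,0,0.6,0],[0.31,0,0.8,0],[0.37,0,0.97,0],[0.37,0,0.97,0],[0.37,0,0.97,0]]' 1 80
python3 - <<'E'
from m import *
rows(goal(.008)); rows(goal(0)); rows(goal(-.002))
o=bot.get_obs(); c=cam("wrist"); tilt(c,o["eef_pos"]+[0,0,.019],-8.7)
E
```

```text
t: 16.03
eef_pos: [0.5841, 0.0422, 0.1541]
tool_rot: [-0.0, 0.997, -0.076, -0.0]
contact_force: [-1.2, 1.3, -3.9]
gripper_width: 0.338
grasp_force: 81.1
eef [0.5841 0.0422 0.1541] az -8.77 tiltz [-0.001  0.    -1.   ] row [ 0.01  0.03 -0.03] spin 0 t 16.03 F [-1.2  1.3 -3.9] M [ 0.31  0.34 -0.01] g 81.1 0.338 q7 -1.98
eef [0.5841 0.0422 0.1541] az -8.77 tiltz [-0.001  0.    -1.   ] row [0.31 0.02 0.72] spin 0 t 16.03 F [-1.2  1.3 -3.9] M [ 0.31  0.34 -0.01] g 81.1 0.338 q7 -1.98
eef [0.5841 0.0422 0.1541] az -8.77 tiltz [-0.001  0.    -1.   ] row [0.38 0.02 0.9 ] spin 0 t 16.03 F [-1.2  1.3 -3.9] M [ 0.31  0.34 -0.01] g 81.1 0.338 q7 -1.98
tilt n 4586 deg 21.1 x0 0.0032 y0 -0.0021 sy deg -0.7 med|r| 0.0003
```

```bash
python3 -m jog '[[0.08,0,0.2,0],[0.16,0,0.4,0],[0.24,0,0.55,0],[0.31,0,0.72,0],[0.31,0,0.72,0],[0.31,0,0.72,0],[0.31,0,0.72,0]]' 1 90
python3 - <<'E'
from m import *
rows(goal(0)); rows(goal(-.002))
o=bot.get_obs(); c=cam("wrist"); tilt(c,o["eef_pos"]+[0,0,.019],-8.7)
print("axial",o["contact_force"]@N)
E
```

```text
t: 16.67
eef_pos: [0.5868, 0.0419, 0.1476]
tool_rot: [-0.0, 0.997, -0.076, -0.001]
contact_force: [-6.0, 0.8, 4.7]
gripper_width: 0.343
grasp_force: 89.9
eef [0.5868 0.0419 0.1476] az -8.77 tiltz [-0.001  0.    -1.   ] row [0.03 0.03 0.07] spin 0 t 16.67 F [-6.   0.8  4.7] M [0.32 1.38 0.02] g 89.9 0.343 q7 -1.98
eef [0.5868 0.0419 0.1476] az -8.77 tiltz [-0.001  0.    -1.   ] row [0.1  0.03 0.26] spin 0 t 16.67 F [-6.   0.8  4.7] M [0.32 1.38 0.02] g 89.9 0.343 q7 -1.98
tilt n 4813 deg 21.2 x0 0.0032 y0 -0.0023 sy deg -0.8 med|r| 0.0003
axial 6.651485729710689
```

```bash
python3 -m jog '[[0.04,0,0.1,0],[0.08,0.02,0.2,0],[0.08,0.02,0.2,0],[0.08,0.02,0.2,0]]' 1 100
python3 - <<'E'
from m import *
rows(goal(0)); rows(goal(-.002))
o=bot.get_obs(); c=cam("wrist"); tilt(c,o["eef_pos"]+[0,0,.019],-8.7)
print("axial",o["contact_force"]@N)
E
```

```text
t: 17.05
eef_pos: [0.587, 0.0419, 0.1474]
tool_rot: [-0.0, 0.997, -0.076, -0.001]
contact_force: [-13.9, 1.3, 20.1]
gripper_width: 0.34
grasp_force: 100.3
eef [0.587  0.0419 0.1474] az -8.76 tiltz [-0.002  0.    -1.   ] row [0.01 0.04 0.05] spin 0 t 17.05 F [-13.9   1.3  20.1] M [ 0.29  3.01 -0.02] g 100.3 0.34 q7 -1.98
eef [0.587  0.0419 0.1474] az -8.76 tiltz [-0.002  0.    -1.   ] row [0.09 0.03 0.24] spin 0 t 17.05 F [-13.9   1.3  20.1] M [ 0.29  3.01 -0.02] g 100.3 0.34 q7 -1.98
tilt n 4845 deg 21.2 x0 0.0031 y0 -0.0024 sy deg -0.9 med|r| 0.0003
axial 23.84241678951316
```

```bash
python3 -m jog '[[-0.04,0.02,0.04,0],[-0.07,0.03,0.08,0],[-0.07,0.03,0.08,0],[-0.07,0.03,0.08,0],[-0.07,0.03,0.08,0],[-0.07,0.03,0.08,0]]' 1 70
python3 - <<'E'
from m import *
rows(goal(0))
o=bot.get_obs(); c=cam("wrist"); tilt(c,o["eef_pos"]+[0,0,.019],-8.7); save("w6.png",c["pixels"][30:300,80:440])
print("axial",o["contact_force"]@N)
s=cam("scene"); save("sc6.png",cv2.resize(s["pixels"][120:240,215:375],(800,600),interpolation=cv2.INTER_CUBIC))
E
```

```text
t: 17.6
eef_pos: [0.5868, 0.0418, 0.1473]
tool_rot: [-0.0, 0.997, -0.076, -0.0]
contact_force: [-14.4, 0.4, 23.1]
gripper_width: 0.337
grasp_force: 100.3
eef [0.5868 0.0418 0.1473] az -8.76 tiltz [-0.  0. -1.] row [0.02 0.03 0.04] spin 0 t 17.6 F [-14.4   0.4  23.1] M [0.26 2.99 0.02] g 100.3 0.337 q7 -1.98
tilt n 4831 deg 21.3 x0 0.0031 y0 -0.0023 sy deg -0.8 med|r| 0.0003
axial 26.76249478289358
```

View pics/sc6.png

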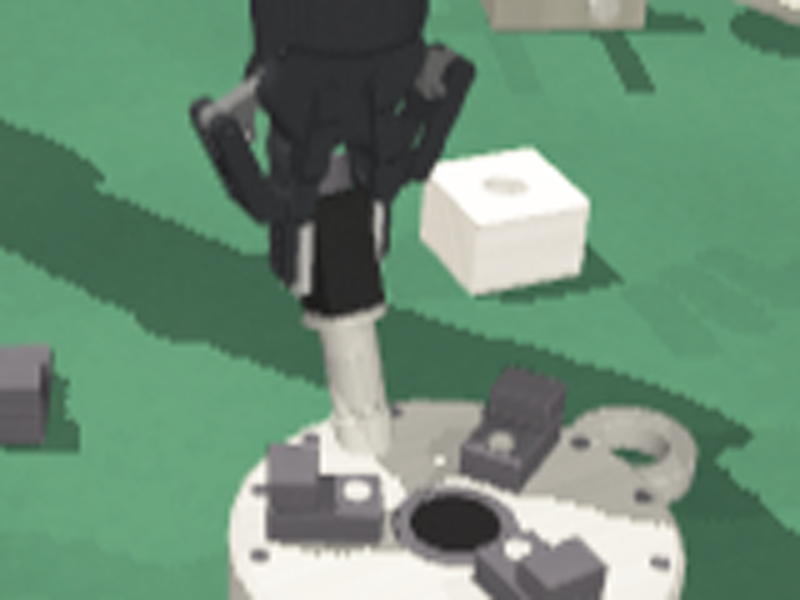

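```bash
python3 -m jog '[[0,0,0.05,0],[0,0,0.05,0],[0,0,0.05,0],[0,0,0.05,0],[0,0,0.05,0],[0,0,0.05,0],[0,0,0.05,0],[0,0,0.05,0],[0,0,0.05,0],[0,0,0.05,0],[0,0,0.05,0],[0,0,0.05,0]]'
python3 - <<'E'
from m import *
rows(goal(0))
o=bot.get_obs(); c=cam("wrist"); tilt(c,o["eef_pos"]+[0,0,.019],-8.7)
print("axial",o["contact_force"]@N)
s=cam("side"); P=cloud(s).reshape(-1,3); P=P[np.hypot(P[:,0]-.466,P[:,1]+.255)<.06]; print("cup",fit(P[(P[:,2]>.045)&(P[:,2]<.055)]))
print(bot.hand_in())
E
```

```text
t: 18.7
eef_pos: [0.5868, 0.0418, 0.1473]
tool_rot: [-0.0, 0.997, -0.076, -0.0]
contact_force: [-16.4, 1.7, 26.8]
gripper_width: 0.338
grasp_force: 101.0
eef [0.5868 0.0418 0.1473] az -8.76 tiltz [-0.  0. -1.] row [0.02 0.03 0.04] spin 0 t 18.7 F [-16.4   1.7  26.8] M [ 0.16  3.3  -0.06] g 101.0 0.338 q7 -1.98
tilt n 4813 deg 21.3 x0 0.0031 y0 -0.0021 sy deg -0.7 med|r| 0.0003
axial 31.02751019491406
cup [ 0.4663 -0.2551  0.0352]
the job is handed in; nothing more can be done
None
```

I handed the job in at about 19 s: the coupler was dipped to the felt, tilted 21.3° in the grip and pressed past the snap to a hard stop on the nipple seat, still gripped and held there with about 31 N along the nipple's axis (nominal tilt 22°, so about half a degree off); the cup is upright in its place and I touched no other bench items.

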